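# Set up the right wax tube in the sloping saw cradle

## Robot

A 6-joint arm with a two-finger parallel gripper is mounted at the origin on the work surface. World frame = base frame: x ahead of the robot, y to its left, z up, the work surface at z = 0. Lengths are in mm, angles in rad, forces in N, time in s.
With the tool pointing down it reaches from about 400 to 925 mm from the base axis. Payload 12.5 kg.
Tool frame: the origin (TCP) lies midway between the tips of the shut fingers; the grasp point (between the pads) lies 19 mm behind it; z points along the fingers, y is the line along which they close (so a half turn about z gives the same grasp; the last joint's range is limited). The gripper opens to 95 mm and grips with 3 to 60 N. Pads are 20 mm wide; open, the fingers measure 119 mm over their backs; the gripper's body (75 mm by 180 mm) begins 59 mm behind the grasp point.
Start: joints at [-0.106, 0.491, 1.559, -0, 1.092, -0.106], TCP at [625.017, 0.021, 214.661] pointing down, gripper open.
Joint ranges: [-3.1, 3.1], [-0.84, 2.19], [0.05, 2.79], [-1.13, 4.28], [0.06, 2.93], [-2.69, 2.69]. Speed limits (rad/s): [2.22, 2.22, 2.79, 3.14, 3.14, 3.14].

## Interface

Orientations are given as [roll, pitch, yaw] about the fixed x, y, z axes, in that order (R = Rz(yaw) Ry(pitch) Rx(roll)).
In Python, from cell import env gives the robot as it stands.
- The arm moves only by the tool carry_out, never from a script. Its argument "series" is a list of rows, each a list of 4 numbers: the shift along the world's x, y, z normalised to -1 to 1, where 1 is 5 cm, then the turn about the world's z normalised to -1 to 1, where 1 is 6 degrees. In form: [[x, y, z, turn], ...]. A call has exactly 5 rows; each row shifts and turns the commanded pose from where the row before left it; what a row does not reach is not made up. A row lasts 1/10 s, in which the tool goes at most 50 mm and 8.59 degrees, less where a joint would pass 70% of its speed; a pose out of reach is approached as far as the arm can. A call with a number of a shift or a turn outside -1 to 1 is refused whole. A call with a gripper value outside its range is refused whole. "fingers" is the closure, from -1 (fully open) to 1 (shut), set as the call begins (left out, the last holds). The fingers move at their own pace and stop on an object; the grip force is fixed at half the most. Time passes only in rows, so rows that do not move let the fingers close, or fill a call up. It gives the time, the measured TCP pose, the force, the opening and the grip force at its end, in the units of the state.
- env.state(): the state, without advancing time (a new reading comes with each control period).
- env.read_camera(name): name is "scene" or "side" or "wrist"; returns the picture (400x640x3 uint8, red, green, blue); there is no depth.
- env.calibration(name): a dict with "K" (3x3 intrinsics, pixels), "dist" ([k1, k2, p1, p2, k3] as OpenCV has them; the pictures are not rectified), "pose" (4x4, takes a point from camera to world coordinates). Camera axes: x right, y down, z forward; pixel columns grow to the right and rows downward; lengths in mm; the calibration is good to about 2 mm. A picture is of the moment at which its call begins: read the wrist's pose just before it. calibration takes no time and is no camera call; for the wrist camera it gives the pose at the moment of the call.
- env.job_done(): hands the job in; it is judged then, once.
Trained networks look in the newest picture that a camera, given by its name, has taken for a name from the list of things; names that differ only in an ending like _2 or _b are one class to them, and where a whole thing is asked for, a point or a joint stands for the part that bears it (a point fixed in the world has none). Each returns a list of dicts, best first, with "conf" (0 to 1); they miss things now and then, are a little off and sometimes report something else, mostly with a low value. They report only what shows in the picture. A call takes as long as a camera call. They do not tell look-alikes from the thing itself.
- env.look_for(camera, label): "position" ([row, column] as shares, 0 to 1, of the picture: columns of its width, rows of its height, amid what is visible of it).
The state is a dict: "t": time; "joints": joint angles; "qvel": joint speeds; "tau": joint torques, N m; "eef_pos": TCP position; "tcp_rot": TCP orientation; "ft_force": force on the tool from outside, world axes, zero at the start; "moment": the same for the moment, N m; "opening": opening from 0.0 (shut) to 1.0 (fully open); "grip_force": force on a finger pad.
Only numpy, scipy, OpenCV 4.12 (cv2) and the standard library are available. Lean on these libraries where they do the work, as an engineer would, in place of code of your own. Each camera call takes 0.05 s, during which the arm holds its last target. There are 200 camera calls.

## Task

Three green wax tubes that differ only in thickness lie in the wooden rack: take the middle-sized one (34 mm thick) and lay it in the red saddles of the sloping saw cradle, its lower end against the brass stop, ready for sawing. Wax dents, so grip lightly (under about 50 N), set it down while still holding it rather than dropping it, and do not ram it into the cradle. Leave the other two tubes in the rack and everything else on the bench where it is.

Things in the scene. Friction and masses are not known exactly. Their poses are not given: they have to be found in the camera images.
- tube_mid: The tube wanted: dark green hard-wax tube with a solid-looking round outside, 34 mm diameter, 130 mm long, about 100 g. Origin at its centre (on the axis, mid-length); its x axis runs along the tube; the two ends are alike. At the start it lies level in one of the rack's three places, which one varies.
- tube_thin: Look-alike wax tube, same green and length, 24 mm diameter. Origin at its centre, x along the tube. Stays in the rack.
- tube_thick: Look-alike wax tube, same green and length, 44 mm diameter. Origin at its centre, x along the tube. Stays in the rack.
- rack: Low wooden rack, fixed: a 170 x 250 x 12 mm board with three places at y = -80, 0, +80 mm. In each a tube lies level along the rack's x on two V saddles (at x = -50 and +50 mm, 16 mm thick, tips 42 mm above the bench); between them the tube's middle 84 mm is free at both sides, down to the board. Origin: centre of the underside. The 34 mm tube's axis lies 48 mm above the bench.
- bed: Sloping aluminium bed, 150 x 64 mm, fixed, inclined 40 degrees. Origin: centre of its upper face, 75 mm above the bench. x runs up the slope (towards the robot's right); y across; z square to the face. Two red V saddles at x = -42 and +42 mm (16 mm thick, tips 30 mm above the face, 23 mm to each side) carry the tube along x; the 68 mm between them is free for fingers, down to the face.
- seat (a point): Where the centre of the 34 mm tube is when it lies properly on the saddles with its lower end against the stop: 36 mm off the bed's face above the bed's origin. Axes as bed.
- jar: Bystander: amber glass jar with a black lid, 60 mm across, 75 mm high; origin at the centre of its underside. Leave alone.
- hammer: Bystander: chasing hammer lying on the bench, 240 mm long, wooden handle; origin at its underside, x along its length. Leave alone.
- bowl: Bystander: blue ceramic bowl, 90 mm across, 40 mm high; origin at the centre of its underside. Leave alone.
- mandrel: Bystander: steel ring mandrel, a slim upright cone 160 mm high on a 70 mm round foot; origin at the centre of its underside. Leave alone.
- ring_box: Bystander: dark red ring box, 70 x 80 x 45 mm; origin at the centre of its underside. Leave alone.
- cradle: The saw cradle's dark steel base plate, 180 x 100 x 15 mm, carrying the bed. Origin: centre of its underside on the bench, 75 mm below the bed's origin; level, x the way the slope rises. Two thin steel saw-guide uprights, 50 mm high, stand on the bed near its upper end (bed x = +64 mm, y = -29 and +29 mm).
- stop (a point): Brass stop plate across the bed's lower end, 50 mm wide, 45 mm high. The point lies in its face (bed x = -65 mm) on the axis of the properly laid tube, 36 mm off the bed's face. Axes as bed.
Things that resemble listed ones, but are neither listed nor needed, are in the scene too. What is shaped like the tube_mid but blue is not meant.

How it is judged:
By the outcome, as a careful person would: the job done as asked, in the order asked, and still so for the second after the job is handed in, with the robot touching nothing.
It also fails if it takes over 38 s, if anything falls off the work surface, if the arm or the gripper's body presses on something with over 40 N, if the wrist force passes 120 N, or if a joint passes its speed limit or range.

## Working session

There is one attempt and no reset: what is moved stays moved. The work goes in short steps, Python scripts to look and compute and a tool call to move; the robot and the scene stay as the last step left them, time stands still between calls to the robot, and variables do not carry over. Pictures are saved under pics/ and viewed, at most 10 in all, crops included, and the job is handed in when it is done.

Besides the shell and the picture viewer there is one more tool, called after "Emit:" by a JSON object that holds its "api" and its "payload". carry_out: Moves the arm, as the interface text tells. Its arguments: {"type":"object","properties":{"series":{"type":"array","items":{"type":"array","items":{"type":"number","minimum":-1,"maximum":1}}},"fingers":{"type":"number"}},"required":["series"]}

```bash
mkdir -p pics; ls
python3 - <<'E'
from cell import env
import cv2, numpy as np
for c in ("scene","side"):
    im=env.read_camera(c); cv2.imwrite(f"pics/{c}0.png",im[:,:,::-1])
    k=env.calibration(c); print(c,np.round(k["K"],1).tolist(),np.round(k["dist"],3),np.round(k["pose"],3).tolist())
    for l in ("tube_mid","rack","bed","cradle","stop","seat"):
        print(l,[(round(d["position"][0]*400),round(d["position"][1]*640),round(d["conf"],2)) for d in env.look_for(c,l)][:5])
print(env.state())
E
```

```text
pics
scene [[440.6, 0.0, 325.1], [0.0, 440.6, 201.1], [0.0, 0.0, 1.0]] [-0.007  0.     0.     0.     0.   ] [[0.338, 0.827, -0.449, 1204.379], [0.941, -0.302, 0.152, -230.069], [-0.01, -0.473, -0.881, 1328.709], [0.0, 0.0, 0.0, 1.0]]
tube_mid [(175, 250, 0.86), (187, 345, 0.63), (154, 306, 0.53)]
rack [(198, 378, 0.88)]
bed [(207, 265, 0.93)]
cradle [(219, 261, 0.95), (268, 305, 0.53), (207, 263, 0.44)]
stop [(207, 264, 0.63)]
seat [(211, 263, 0.57)]
side [[381.6, 0.0, 324.6], [0.0, 381.6, 192.2], [0.0, 0.0, 1.0]] [-0.046  0.     0.     0.     0.   ] [[0.909, -0.297, 0.294, 284.991], [-0.417, -0.67, 0.613, -581.319], [0.015, -0.68, -0.733, 815.625], [0.0, 0.0, 0.0, 1.0]]
tube_mid [(200, 300, 0.88), (319, 277, 0.69), (249, 248, 0.67), (197, 219, 0.58)]
rack [(197, 294, 0.6), (273, 348, 0.28)]
bed [(273, 346, 0.63), (164, 282, 0.32)]
cradle [(289, 348, 0.66)]
stop [(273, 347, 0.71), (292, 347, 0.43)]
seat [(275, 345, 0.95)]
{'t': 0.7, 'joints': array([-1.05578262e-01,  4.90883507e-01,  1.55892419e+00, -1.47325035e-05,
        1.09174821e+00, -1.05606747e-01]), 'qvel': array([ 9.20993289e-04,  5.15736775e-04,  7.21707948e-04,  8.50075381e-04,
       -7.63088444e-05, -4.79704193e-04]), 'tau': array([-5.82616690e-05, -6.12329936e+01, -2.58394253e+01,  6.94237207e-02,
        4.44517785e-02, -4.70866610e-06]), 'eef_pos': array([6.24991707e+02, 3.36138542e-02, 2.14662849e+02]), 'tcp_rot': array([3.14155750e+00, 1.68743988e-05, 1.57083160e+00]), 'ft_force': array([-0.67575743,  0.52628862, -0.21952365]), 'moment': array([ 0.01101135, -0.00944664,  0.04364189]), 'grip_force': 0.0, 'opening': 0.9988086542922296}
```

View pics/scene0.png

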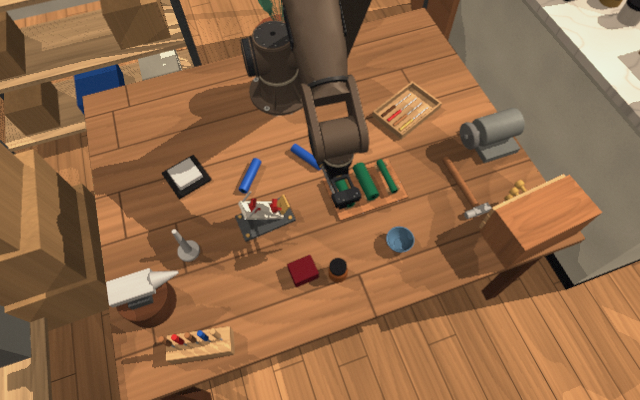

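View pics/side0.png

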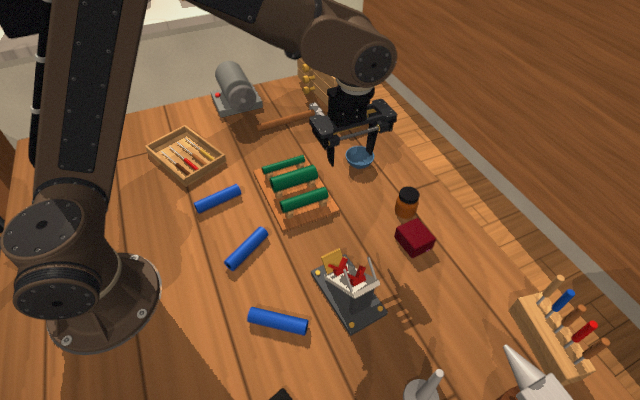

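The two views show blue decoys (side px row/col (199,217), (247,247), (320,278)), which are not wanted. There are three green candidates in the rack: thin at (163,285), thick at (180,295) and a medium one at (200,303). The (200,303) tube, nearest the cradle, is my choice, and I'll check it with a crop and a measurement. The cradle sits at about (290,348), with its stop at (258,332).

```bash
cat > h.py <<'E'
from cell import env
import cv2, numpy as np
from scipy.optimize import minimize
from scipy.spatial.transform import Rotation as R
def proj(k,P):
    T=np.linalg.inv(k["pose"]); r,_=cv2.Rodrigues(T[:3,:3])
    return cv2.projectPoints(np.asarray(P,float).reshape(-1,3),r,T[:3,3],k["K"],k["dist"])[0].reshape(-1,2)
def ray(k,row,col,z):
    u=cv2.undistortPoints(np.array([[[col,row]]],float),k["K"],k["dist"]).ravel()
    d=k["pose"][:3,:3]@[u[0],u[1],1]; o=k["pose"][:3,3]
    return o+d*(z-o[2])/d[2]
def green(im):
    h=cv2.cvtColor(im,cv2.COLOR_RGB2HSV)
    return cv2.inRange(h,(60,90,25),(90,255,255))
E
python3 - <<'E'
from h import *
im=cv2.imread("pics/side0.png"); k=env.calibration("side")
print("seat",ray(k,275,345,102.6))
for z,(r,c) in ((43,(163,285)),(55,(180,295)),(48,(200,303))): print(ray(k,r,c,z))
m=green(im[:,:,::-1].copy()); n,l,s,c=cv2.connectedComponentsWithStats(m)
for i in range(1,n):
    if s[i,4]>60:
        p=np.argwhere(l==i)[:,::-1].astype(np.float32); print(s[i],c[i],cv2.minAreaRect(p))
cv2.imwrite("pics/crop0.png",cv2.resize(im[140:340,240:400],None,fx=3.7,fy=3,interpolation=cv2.INTER_CUBIC))
E
```

```text
seat [ 510.16214307 -220.65435433  102.6       ]
[536.45480296 220.14711841  43.        ]
[533.49484487 130.936189    55.        ]
[527.53376096  58.46551156  48.        ]
[262 155  43  19 280] [283.09285714 163.93214286] ((283.21099853515625, 164.0366973876953), (6.704783916473389, 42.719051361083984), 73.3007583618164)
[270 165  48  27 671] [293.40387481 177.79880775] ((293.5711975097656, 177.72776794433594), (14.854094505310059, 46.948486328125), 72.6459732055664)
[280 187  48  25 546] [303.74542125 199.18864469] ((304.0000305175781, 199.00001525878906), (11.675677299499512, 48.10811233520508), 71.07535552978516)
```

View pics/crop0.png

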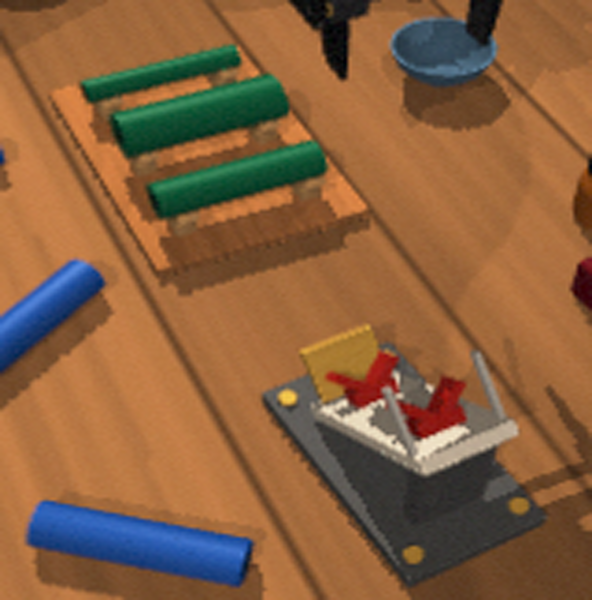

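The crop settles it: thin at the top, thick in the middle, and the medium tube in front nearest the cradle (side px (199,303)). That's my pick. The cradle's stop is on the left-far (+y) side and the slope rises towards -y. Next I'll look at the cradle from above.

Emit:
{"api": "carry_out", "payload": {"series": [[-0.34, -0.8, 0.14, 0], [-0.34, -0.8, 0.14, 0], [-0.34, -0.8, 0.14, 0], [-0.34, -0.8, 0.14, 0], [-0.34, -0.8, 0.14, 0]]}}

```text
t: 1.2
eef_pos: [539.1, -201.4, 250.1]
tcp_rot: [3.141, 0.0, 1.571]
ft_force: [0.4, -0.1, 0.5]
opening: 1.002
grip_force: 0.0
```

Run:
```python
from h import *
for c in ("scene","side","wrist"):
    k=env.calibration(c); im=env.read_camera(c); cv2.imwrite(f"pics/{c}1.png",im[:,:,::-1])
    np.savez(f"k_{c}1.npz",**{a:np.asarray(k[a]) for a in("K","dist","pose")})
k=env.calibration("wrist"); print(env.state()["eef_pos"],np.round(k["pose"],3).tolist(),k["K"].tolist() if hasattr(k["K"],"tolist") else k["K"],k["dist"])
for l in ("seat","stop","bed","cradle"): print(l,[(np.round(np.array(d["position"])*[400,640]),round(d["conf"],2)) for d in env.look_for("wrist",l)][:3])
```

```text
[ 539.32666271 -202.08104379  250.17206302] [[1.0, -0.003, 0.0, 539.207], [-0.003, -0.969, -0.246, -132.737], [0.001, 0.246, -0.969, 418.615], [0.0, 0.0, 0.0, 1.0]] [[359.4145372037336, 0.0, 321.47384159937224], [0.0, 359.4145372037336, 206.10128036135237], [0.0, 0.0, 1.0]] [-0.0604567  0.         0.         0.         0.       ]
seat [(array([199., 306.]), 0.58)]
stop [(array([203., 307.]), 0.86)]
bed [(array([198., 302.]), 0.7)]
cradle [(array([186., 309.]), 0.59)]
```

View pics/wrist1.png

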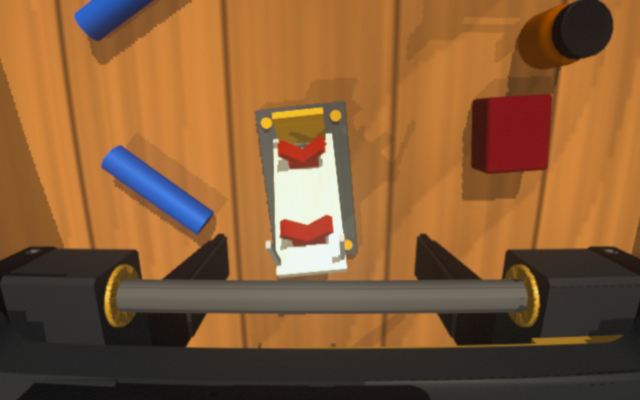

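The wrist view shows the cradle clearly: brass stop top edge at about (row 112, col 273–323), red saddles at rows ~150 and ~230. I'll zoom in to take exact points.

Run:
```python
import cv2
im=cv2.imread("pics/wrist1.png")
cv2.imwrite("pics/crop1.png",cv2.resize(im[95:285,240:370],None,fx=3.15,fy=3.15,interpolation=cv2.INTER_NEAREST))
```

```text
(no output)
```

View pics/crop1.png

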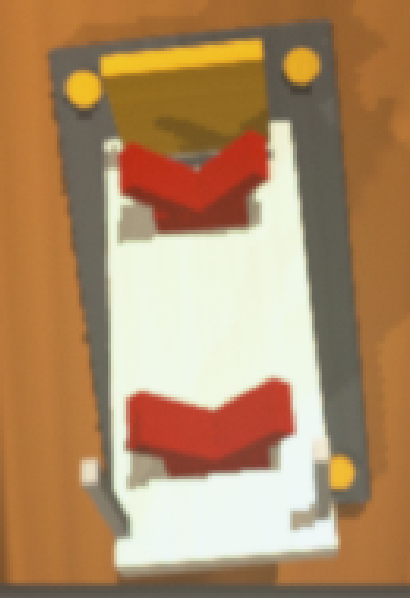

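```bash
cat >> h.py <<'E'
from scipy.optimize import least_squares
def bedpts(p,B):
    Rb=R.from_euler("ZY",[p[2],-np.radians(40)]).as_matrix()
    return np.asarray(B)@Rb.T+[p[0],p[1],75]
def tubehull(k,p,r,z,L=130):
    a=np.linspace(0,2*np.pi,24)
    P=[[s*L/2,r*np.cos(t),r*np.sin(t)] for s in(-1,1) for t in a]
    W=np.array(P)@R.from_euler("Z",p[2]).as_matrix().T+[p[0],p[1],z]
    return cv2.convexHull(proj(k,W).astype(np.float32)).reshape(-1,2)
def fittube(views,p0,r,z):
    def cost(p):
        c=0
        for k,m in views:
            H=np.zeros(m.shape,np.uint8); cv2.fillConvexPoly(H,np.round(tubehull(k,p,r,z)*64).astype(np.int32),255,cv2.LINE_AA,6)
            c+=np.abs(H.astype(float)-m).sum()/255/ (m>0).sum()
        return c
    s=minimize(cost,p0,method="Nelder-Mead",options=dict(initial_simplex=np.array(p0)+np.array([[0,0,0],[12,0,0],[0,12,0],[0,0,.12]]),xatol=.05,fatol=1e-4))
    return s.x,s.fun
E
python3 - <<'E'
from h import *
k=np.load("k_wrist1.npz")
o=np.array([[103,76],[262,58],[90,470],[320,448],[104,141],[290,121],[116,568],[337,547]])/3.15+[240,95]
B=np.array([[-65,-25,45],[-65,25,45],[64,-29,50],[64,29,50],[-75,-32,0],[-75,32,0],[75,-32,0],[75,32,0]])
f=lambda p:(proj(k,bedpts(p,B))-o).ravel()
s=least_squares(f,[510,-220,-1.57],loss="soft_l1"); print(s.x,np.degrees(s.x[2])); print(np.round(f(s.x).reshape(-1,2),1).tolist())
q=(np.array([[50,50],[330,22],[370,502]])/3.15+[240,95])
C=np.array([[-90,-50,15],[-90,50,15],[90,50,15]])
W=C@R.from_euler("Z",s.x[2]).as_matrix().T+[s.x[0],s.x[1],0]
print("base",np.round(proj(k,W)-q,1).tolist())
print("seat",bedpts(s.x,[[0,0,36]]), "side seat px",proj(np.load("k_side1.npz"),bedpts(s.x,[[0,0,36],[64,-29,50],[64,29,50],[-65,-25,45],[-65,25,45]])).round(1).tolist())
# tubes
im={c:cv2.imread(f"pics/{c}1.png")[:,:,::-1].copy() for c in("side","scene")}
for c in im:
    m=green(im[c]); n,l,st,ce=cv2.connectedComponentsWithStats(m); print(c,[(st[i].tolist()) for i in range(1,n) if st[i,4]>60])
E
```

```text
[ 524.21707749 -213.4717238    -1.4721472 ] -84.34782159593833
[[-1.0, -0.5], [0.6, -0.4], [-0.2, 0.9], [0.6, 0.7], [-0.1, -0.7], [-0.1, -0.6], [-0.5, 0.2], [0.5, 0.2]]
base [[-1.8, -0.7], [0.6, -1.6], [0.8, 0.6]]
seat [[ 521.93800259 -190.44387547  102.57759995]] side seat px [[343.6, 262.0], [343.4, 268.9], [367.3, 256.7], [320.9, 257.0], [339.2, 248.0]]
side [[262, 155, 43, 19, 280], [270, 165, 48, 27, 658], [280, 191, 36, 21, 392]]
scene [[377, 160, 20, 33, 201], [353, 163, 26, 37, 447], [332, 171, 22, 36, 328]]
```

Run:
```python
from h import *
k=np.load("k_wrist1.npz");ks=np.load("k_side1.npz");kc=np.load("k_scene1.npz")
o=np.array([[103,76],[262,58],[90,470],[320,448],[104,141],[290,121],[116,568],[337,547]])/3.15+[240,95]
B=np.array([[-65,-25,45],[-65,25,45],[64,-29,50],[64,29,50],[-75,-32,0],[-75,32,0],[75,-32,0],[75,32,0]])
o2=np.array([[303,348],[372,327],[387,395],[478,353]])/[3.7,3]+[240,140]
g=lambda p:(proj(ks,bedpts(p,B[:4]))-o2).ravel()
f=lambda p:np.r_[(proj(k,bedpts(p,B))-o).ravel(),g(p)]
for F in (g,f):
    s=least_squares(F,[510,-220,-1.5],loss="soft_l1"); print(s.x.round(2),np.degrees(s.x[2]).round(1),"seat",bedpts(s.x,[[0,0,36]]).round(1))
ms=green(cv2.imread("pics/side0.png")[:,:,::-1].copy()); mc=green(cv2.imread("pics/scene1.png")[:,:,::-1].copy())
def pick(m,x,y):
    n,l,_,_=cv2.connectedComponentsWithStats(m); return ((l==l[y,x])*255).astype(np.uint8)
a=pick(ms,303,199); b=pick(mc,343,188)
for v in ([(ks,a)],[(kc,b)],[(ks,a),(kc,b)]): 
    for r,z in ((17,48),(22,55)): print(r,fittube(v,[527,58,0],r,z))
```

```text
[ 525.59 -217.01   -1.48] -84.8 seat [[ 523.5 -194.   102.6]]
[ 524.35 -213.67   -1.47] -84.4 seat [[ 522.1 -190.6  102.6]]
17 (array([5.33326816e+02, 6.11358822e+01, 6.12515778e-02]), np.float64(0.2751849457731811))
22 (array([5.33530003e+02, 5.99499467e+01, 1.25083719e-01]), np.float64(0.6529411764705882))
17 (array([ 5.25724705e+02,  6.19510741e+01, -2.98358002e-03]), np.float64(0.36483739837398377))
22 (array([ 5.27307026e+02,  6.38377333e+01, -4.66439420e-02]), np.float64(0.7821736011477762))
17 (array([5.29801003e+02, 6.16059462e+01, 1.45895825e-02]), np.float64(0.649696676669417))
22 (array([5.28595122e+02, 6.34623405e+01, 2.79387465e-02]), np.float64(1.4436535527281582))
```

Emit:
{"api": "carry_out", "payload": {"series": [[-0.01, 0.35, 0, -1], [-0.01, 0.35, 0, -1], [-0.01, 0.35, 0, -1], [-0.01, 0.35, 0, -1], [-0.01, 0.35, 0, -1]], "fingers": -0.26}}

```text
t: 2.05
eef_pos: [537.7, -110.5, 249.5]
tcp_rot: [-3.141, -0.0, 1.045]
ft_force: [0.2, 0.0, 0.6]
opening: 0.661
grip_force: 0.0
```

Emit:
{"api": "carry_out", "payload": {"series": [[-0.01, 0.35, 0, -1], [-0.01, 0.35, 0, -1], [-0.01, 0.35, 0, -1], [-0.01, 0.35, 0, -1], [-0.01, 0.35, 0, -1]]}}

```text
t: 2.55
eef_pos: [535.0, -23.0, 249.5]
tcp_rot: [-3.141, 0.0, 0.521]
ft_force: [0.7, -0.2, -0.2]
opening: 0.633
grip_force: 0.0
```

Emit:
{"api": "carry_out", "payload": {"series": [[-0.01, 0.35, 0, -1], [-0.01, 0.35, 0, -1], [-0.01, 0.35, 0, -1], [-0.01, 0.35, 0, -1], [-0.01, 0.35, 0, -0.85]]}}

```text
t: 3.05
eef_pos: [532.3, 64.5, 249.5]
tcp_rot: [3.142, 0.0, 0.013]
ft_force: [0.1, -0.8, 0.1]
opening: 0.631
grip_force: 0.0
```

Run:
```python
from h import *
k=env.calibration("wrist"); im=env.read_camera("wrist"); cv2.imwrite("pics/wrist2.png",im[:,:,::-1])
s=env.state(); print(s["eef_pos"],s["tcp_rot"],s["opening"],k["pose"][:3,3])
m=green(im); n,l,st,ce=cv2.connectedComponentsWithStats(m)
for i in range(1,n):
    if st[i,4]>300:
        mm=((l==i)*255).astype(np.uint8); w=ray(k,ce[i][1],ce[i][0],50); print(st[i].tolist(),w.round(1))
        for r,z in((12,41),(17,48),(22,55)): print(r,fittube([(k,mm)],[w[0],w[1],0.02],r,z))
```

```text
[532.1187753   66.31143223 249.4726808 ] [-3.14094502e+00  3.84236985e-04  9.18741078e-03] 0.628973069918344 [600.8498479   65.98189781 417.9155568 ]
[224, 121, 45, 129, 4759] [533.  143.4  50. ]
12 (array([ 5.28901652e+02,  1.51878677e+02, -1.01778443e-02]), np.float64(0.3983016699009925))
17 (array([5.29134514e+02, 1.44898527e+02, 2.87537573e-02]), np.float64(0.18538661524706543))
22 (array([5.29411176e+02, 1.41758742e+02, 3.48967141e-02]), np.float64(0.23638101594914077))
[161, 123, 30, 120, 2027] [529.8 219.4  50. ]
12 (array([5.27057446e+02, 2.21006806e+02, 3.40343997e-02]), np.float64(0.5086934231018505))
17 (array([ 5.26111369e+02,  2.15049045e+02, -5.33827663e-02]), np.float64(1.1911198815984214))
22 (array([5.27377334e+02, 2.03205654e+02, 3.43064281e-03]), np.float64(1.9344399624674733))
[310, 124, 30, 125, 3623] [530.5  62.2  50. ]
12 (array([5.26991496e+02, 6.31087127e+01, 2.27781766e-02]), np.float64(0.18908390295118874))
17 (array([5.27136997e+02, 6.23584335e+01, 3.65999367e-02]), np.float64(0.18893886011484362))
22 (array([5.27152184e+02, 6.51116298e+01, 4.95238390e-02]), np.float64(0.5977799786765383))
```

View pics/wrist2.png

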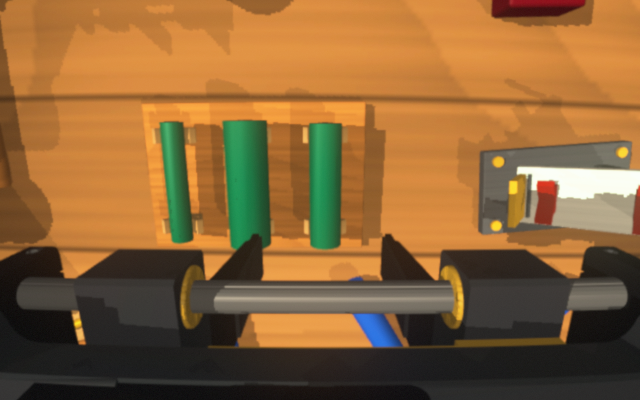

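The wrist view shows, left to right, thin (col 173), thick (247) and mid (326), at rows 123–248. The mid tube is at about (528, 62) with yaw about 2°. Descending part way, then settling.

Emit:
{"api": "carry_out", "payload": {"series": [[-0.02, 0, -0.65, 0.25], [-0.02, 0, -0.65, 0], [-0.02, 0, -0.65, 0], [-0.02, 0, -0.65, 0], [0, 0, 0, 0]]}}

```text
t: 3.6
eef_pos: [526.5, 63.2, 116.4]
tcp_rot: [-3.141, 0.007, 0.044]
ft_force: [-1.2, 0.2, -0.0]
opening: 0.632
grip_force: 0.0
```

Emit:
{"api": "carry_out", "payload": {"series": [[0, 0, 0, 0], [0, 0, 0, 0], [0, 0, 0, 0], [0, 0, 0, 0], [0, 0, 0, 0]]}}

```text
t: 4.1
eef_pos: [528.7, 62.5, 120.3]
tcp_rot: [3.141, -0.001, 0.042]
ft_force: [0.2, 0.4, -0.2]
opening: 0.631
grip_force: 0.0
```

Run:
```python
from h import *
k=env.calibration("wrist"); im=env.read_camera("wrist"); cv2.imwrite("pics/wrist3.png",im[:,:,::-1])
s=env.state(); print(s["eef_pos"],s["tcp_rot"],s["opening"])
print(proj(k,[[528-60,62.3,65],[528,62.3,65],[588,62.3,65]]))
m=green(im); n,l,st,ce=cv2.connectedComponentsWithStats(m)
for i in range(1,n):
    if st[i,4]>300: print(st[i].tolist(),ce[i])
for row in range(60,260,20):
    x=np.flatnonzero(m[row,260:450])+260; print(row,x.min() if len(x) else 0,x.max() if len(x) else 0)
```

```text
[528.67215864  62.48735284 120.17167256] [ 3.14145113e+00 -8.25430292e-04  4.18628230e-02] 0.6270052294690015
[[318.96002983 307.49197644]
 [322.69842789 225.06134953]
 [326.93548446 131.27644805]]
[78, 115, 48, 149, 3624] [ 98.46523179 188.77980132]
[168, 114, 72, 167, 9098] [203.48834909 189.04561442]
[300, 122, 49, 159, 7259] [323.66262571 200.79239565]
60 0 0
80 0 0
100 0 0
120 0 0
140 302 347
160 302 348
180 302 348
200 301 347
220 301 346
240 301 345
```

Emit:
{"api": "carry_out", "payload": {"series": [[0, 0, -0.5, 0], [0, 0, -0.5, 0], [0, 0, -0.5, 0], [0, 0, -0.28, 0], [0, 0, 0, 0]]}}

```text
t: 4.65
eef_pos: [527.7, 62.5, 29.2]
tcp_rot: [-3.142, 0.003, 0.042]
ft_force: [-0.9, 0.4, 0.4]
opening: 0.625
grip_force: 0.0
```

Emit:
{"api": "carry_out", "payload": {"series": [[0, 0, 0, 0], [0, 0, 0, 0], [0, 0, 0, 0], [0, 0, 0, 0], [0, 0, 0, 0]], "fingers": 1}}

```text
t: 5.15
eef_pos: [529.0, 61.2, 31.6]
tcp_rot: [3.14, -0.001, 0.042]
ft_force: [-2.6, -14.0, 7.5]
opening: 0.353
grip_force: 30.0
```

Emit:
{"api": "carry_out", "payload": {"series": [[0, 0, 0, 0], [0, 0, 0, 0], [0, 0, 0, 0], [0, 0, 0, 0], [0, 0, 0, 0]]}}

```text
t: 5.65
eef_pos: [529.0, 61.2, 31.6]
tcp_rot: [3.14, -0.001, 0.041]
ft_force: [-1.7, -13.2, 7.0]
opening: 0.352
grip_force: 30.0
```

Gripped at 33.4 mm opening and 30 N, so it is the 34 mm tube. Lifting, then turning to the bed's heading.

Emit:
{"api": "carry_out", "payload": {"series": [[0, 0, 0.3, 0], [0, 0, 0.7, 0], [0, 0, 0.8, 0], [0, 0, 0.8, 0], [0, 0, 0.6, 0.53]]}}

```text
t: 6.15
eef_pos: [528.6, 62.5, 193.6]
tcp_rot: [3.141, -0.002, 0.098]
ft_force: [0.3, -0.7, -1.4]
opening: 0.353
grip_force: 29.8
```

Emit:
{"api": "carry_out", "payload": {"series": [[-0.01, -0.34, 0, 1], [-0.01, -0.34, 0, 1], [-0.01, -0.34, 0, 1], [-0.01, -0.34, 0, 1], [-0.01, -0.34, 0, 1]]}}

```text
t: 6.65
eef_pos: [525.8, -23.1, 191.1]
tcp_rot: [3.141, -0.0, 0.625]
ft_force: [1.0, -0.4, 0.1]
opening: 0.355
grip_force: 29.8
```

Emit:
{"api": "carry_out", "payload": {"series": [[-0.01, -0.34, 0, 1], [-0.01, -0.34, 0, 1], [-0.01, -0.34, 0, 1], [-0.01, -0.34, 0, 1], [-0.01, -0.34, 0, 1]]}}

```text
t: 7.15
eef_pos: [523.3, -108.1, 191.0]
tcp_rot: [3.141, -0.0, 1.149]
ft_force: [-0.2, -0.5, -0.1]
opening: 0.35
grip_force: 29.8
```

Emit:
{"api": "carry_out", "payload": {"series": [[-0.01, -0.34, 0, 1], [-0.01, -0.34, 0, 1], [-0.01, -0.34, 0, 1], [0, -0.34, 0, 1], [0, -0.34, 0, 1]]}}

```text
t: 7.65
eef_pos: [521.8, -193.1, 191.1]
tcp_rot: [3.141, 0.0, 1.672]
ft_force: [0.3, 0.1, -0.2]
opening: 0.355
grip_force: 29.8
```

Emit:
{"api": "carry_out", "payload": {"series": [[0, 0, 0, 0], [0, 0, 0, 0], [0, 0, 0, 0], [0, 0, 0, 0], [0, 0, 0, 0]]}}

```text
t: 8.15
eef_pos: [522.1, -191.9, 190.7]
tcp_rot: [3.141, -0.0, 1.668]
ft_force: [-0.3, 0.3, -1.0]
opening: 0.349
grip_force: 29.8
```

Run:
```python
from h import *
for c in("wrist","side"):
    k=env.calibration(c); im=env.read_camera(c); cv2.imwrite(f"pics/{c}4.png",im[:,:,::-1])
s=env.state(); print(s["eef_pos"],s["tcp_rot"],s["opening"],s["ft_force"],s["joints"])
a=cv2.imread("pics/wrist4.png"); b=cv2.imread("pics/side4.png")[160:360,240:420]
cv2.imwrite("pics/both4.png",np.vstack([cv2.resize(a[60:300,140:500],(540,360)),cv2.resize(b,(540,240))]) if 0 else np.hstack([cv2.resize(a[60:300,180:460],(420,360)),cv2.resize(b,(324,360))]))
```

```text
[ 522.07006474 -192.13351454  190.72529249] [3.14145933e+00 9.75081972e-06 1.66826999e+00] 0.3531133057685709 [ 0.8758442  -0.75032262 -1.7604651 ] [-4.71410258e-01  4.20193637e-01  1.75768376e+00  7.74488292e-05
  9.63597681e-01 -5.68928107e-01]
```

View pics/both4.png

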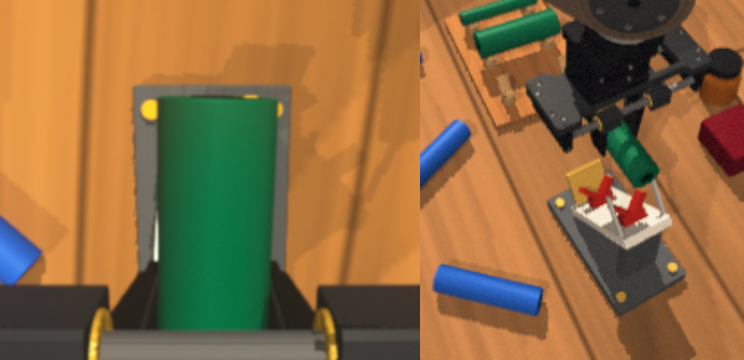

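Both views agree: the tube (wrist crop cols 160–277) is centred over the bed and parallel to it, with its near end by the stop. Lowering towards first contact, 5 mm upslope of the seat.

Emit:
{"api": "carry_out", "payload": {"series": [[0, -0.04, -0.3, 0], [0, 0, -0.3, 0], [0, 0, -0.3, 0], [0, 0, -0.3, 0], [0, 0, 0, 0]]}}

```text
t: 8.75
eef_pos: [521.3, -194.0, 129.2]
tcp_rot: [-3.139, -0.002, 1.668]
ft_force: [-0.5, -0.0, -1.9]
opening: 0.35
grip_force: 29.8
```

Run:
```python
from h import *
k=env.calibration("wrist"); im=env.read_camera("wrist"); s=env.state(); print(s["eef_pos"],s["tcp_rot"],s["ft_force"])
m=green(im); ys,xs=np.nonzero(m[:, 200:440]); print("mask",ys.min(),ys.max(),[ (r,np.flatnonzero(m[r]).min(),np.flatnonzero(m[r]).max()) for r in range(ys.min(),260,20)])
r0=ys.min(); c=np.median(np.flatnonzero(m[r0+3])); e=ray(k,r0,c,s["eef_pos"][2]+16.4+17); print("end",e, "centre",e+65*np.array([.098,-.995,0]))
```

```text
[ 521.78302277 -194.27798266  130.20299071] [-3.14038373e+00 -8.07164706e-04  1.66807305e+00] [ 0.06654626 -0.5492593   0.52110685]
mask 125 345 [(125, np.int64(294), np.int64(327)), (145, np.int64(289), np.int64(364)), (165, np.int64(287), np.int64(362)), (185, np.int64(287), np.int64(361)), (205, np.int64(286), np.int64(360)), (225, np.int64(286), np.int64(359)), (245, np.int64(285), np.int64(359))]
end [ 516.9229965  -128.2764084   163.60299071] centre [ 523.2929965  -192.9514084   163.60299071]
```

Emit:
{"api": "carry_out", "payload": {"series": [[0, 0, -0.04, 0], [0, 0, -0.04, 0], [0, 0, -0.04, 0], [0, 0, -0.04, 0], [0, 0, -0.04, 0]]}}

```text
t: 9.3
eef_pos: [522.1, -194.5, 120.7]
tcp_rot: [3.141, 0.0, 1.668]
ft_force: [-0.4, 1.4, 1.9]
opening: 0.352
grip_force: 29.8
```

Emit:
{"api": "carry_out", "payload": {"series": [[0, 0, -0.04, 0], [0, 0, -0.04, 0], [0, 0, -0.04, 0], [0, 0, 0, 0], [0, 0, 0, 0]]}}

```text
t: 9.8
eef_pos: [522.1, -194.2, 114.9]
tcp_rot: [3.141, -0.0, 1.668]
ft_force: [-0.9, 2.8, 4.9]
opening: 0.346
grip_force: 30.0
```

The tube is pivoting gently at about 5 N. Continuing.

Emit:
{"api": "carry_out", "payload": {"series": [[0, 0, -0.04, 0], [0, 0, -0.04, 0], [0, 0, -0.04, 0], [0, 0, -0.04, 0], [0, 0, 0, 0]]}}

```text
t: 10.3
eef_pos: [522.0, -194.3, 106.7]
tcp_rot: [3.141, -0.0, 1.668]
ft_force: [-1.4, 3.8, 4.7]
opening: 0.35
grip_force: 30.0
```

Emit:
{"api": "carry_out", "payload": {"series": [[0, 0, -0.04, 0], [0, 0, -0.04, 0], [0, 0, -0.04, 0], [0, 0, -0.04, 0], [0, 0, 0, 0]]}}

```text
t: 10.8
eef_pos: [522.1, -194.6, 98.8]
tcp_rot: [3.141, 0.0, 1.668]
ft_force: [-1.1, 2.0, 5.6]
opening: 0.349
grip_force: 30.0
```

Run:
```python
from h import *
for c in("wrist","side"):
    im=env.read_camera(c); cv2.imwrite(f"pics/{c}5.png",im[:,:,::-1])
s=env.state(); print(s["eef_pos"],s["tcp_rot"],s["opening"],s["ft_force"],s["moment"])
a=cv2.imread("pics/wrist5.png"); b=cv2.imread("pics/side5.png")[200:330,280:410]
cv2.imwrite("pics/both5.png",np.hstack([cv2.resize(a[60:300,180:460],(420,360)),cv2.resize(b,(360,360))]))
```

```text
[ 522.08767961 -194.52092989   98.86737049] [3.14124910e+00 2.65035162e-04 1.66828094e+00] 0.3515929605485846 [-1.21951861  1.40951169  5.19192206] [-0.03637135  0.17527268 -0.0271465 ]
```

View pics/both5.png

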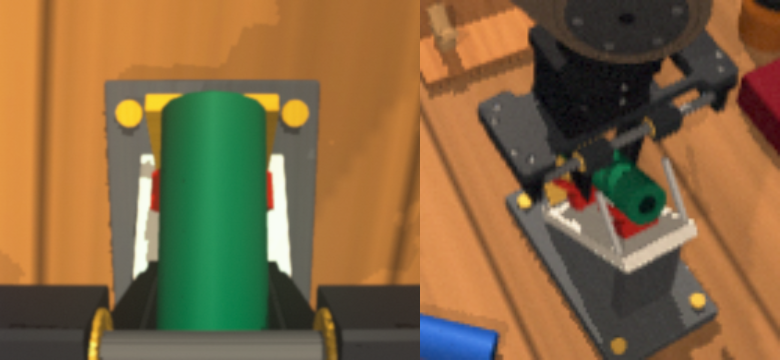

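The wrist crop shows the tube tilted, centred between the stop's ends (crop cols 147–278) and its lower end not yet below the stop's top. I'll add 2 mm upslope for clearance and go on lowering.

Emit:
{"api": "carry_out", "payload": {"series": [[0, -0.04, -0.02, 0], [0, 0, -0.03, 0], [0, 0, -0.03, 0], [0, 0, -0.03, 0], [0, 0, 0, 0]]}}

```text
t: 11.4
eef_pos: [522.1, -196.5, 93.4]
tcp_rot: [3.141, 0.0, 1.668]
ft_force: [-1.7, 2.8, 5.9]
opening: 0.352
grip_force: 30.0
```

Emit:
{"api": "carry_out", "payload": {"series": [[0, 0, -0.02, 0], [0, 0, -0.02, 0], [0, 0, 0, 0], [0, 0, 0, 0], [0, 0, 0, 0]]}}

```text
t: 11.9
eef_pos: [522.2, -196.6, 91.5]
tcp_rot: [3.141, 0.001, 1.668]
ft_force: [-0.8, 1.5, 6.2]
opening: 0.35
grip_force: 30.0
```

Emit:
{"api": "carry_out", "payload": {"series": [[0, 0, -0.02, 0], [0, 0, -0.02, 0], [0, 0, 0, 0], [0, 0, 0, 0], [0, 0, 0, 0]]}}

```text
t: 12.4
eef_pos: [522.3, -196.8, 89.6]
tcp_rot: [3.141, 0.001, 1.668]
ft_force: [-0.9, 0.5, 7.0]
opening: 0.353
grip_force: 30.0
```

Run:
```python
from h import *
for c in("wrist","side","scene"):
    im=env.read_camera(c); cv2.imwrite(f"pics/{c}6.png",im[:,:,::-1])
s=env.state(); print(s["eef_pos"],s["opening"],s["ft_force"],s["moment"])
a=cv2.imread("pics/wrist6.png"); b=cv2.imread("pics/side6.png")[220:310,300:390]
cv2.imwrite("pics/both6.png",np.hstack([cv2.resize(a[60:300,180:460],(420,360)),cv2.resize(b,(360,360),interpolation=cv2.INTER_CUBIC)]))
```

```text
[ 522.25115099 -196.77325711   89.58746757] 0.35246084493359503 [-2.42805884  0.63890334  6.3621766 ] [-0.2028885   0.16228135 -0.01497272]
```

View pics/both6.png

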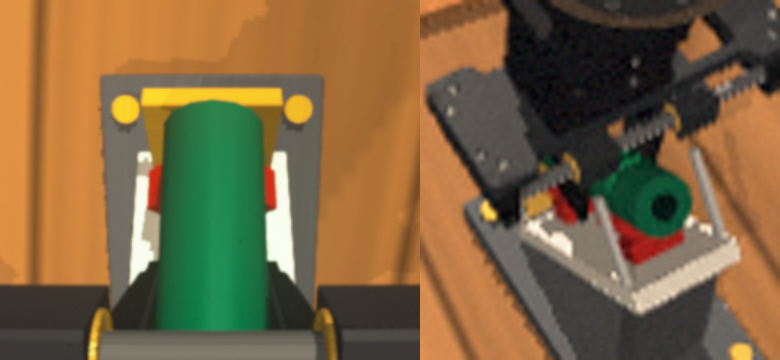

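The tube's lower end has dropped inside the stop (its brass top shows beyond the tube at crop row 97). It is nearly seated, so I'm continuing in 1 mm steps until the force rises.

Emit:
{"api": "carry_out", "payload": {"series": [[0, 0, -0.02, 0], [0, 0, 0, 0], [0, 0, -0.02, 0], [0, 0, 0, 0], [0, 0, 0, 0]]}}

```text
t: 13.05
eef_pos: [522.3, -196.8, 87.6]
tcp_rot: [3.141, 0.001, 1.668]
ft_force: [-2.4, -0.1, 7.0]
opening: 0.352
grip_force: 30.0
```

Emit:
{"api": "carry_out", "payload": {"series": [[0, 0, -0.02, 0], [0, 0, 0, 0], [0, 0, 0, 0], [0, 0, 0, 0], [0, 0, 0, 0]]}}

```text
t: 13.55
eef_pos: [522.3, -196.9, 86.7]
tcp_rot: [3.141, 0.001, 1.668]
ft_force: [-2.7, -0.1, 7.3]
opening: 0.352
grip_force: 30.0
```

Run:
```python
from h import *
K={c:env.calibration(c) for c in("wrist","side","scene")}
I={c:env.read_camera(c) for c in K}
for c in I: cv2.imwrite(f"pics/{c}7.png",I[c][:,:,::-1])
s=env.state(); e=s["eef_pos"]; print(e,s["ft_force"],s["moment"])
g=green(I["wrist"]); r=[(i,np.flatnonzero(g[i,200:440]).min()+200,np.flatnonzero(g[i,200:440]).max()+200) for i in range(122,260,12) if g[i,200:440].any()]; print(np.nonzero(g[:,200:440])[0].min(),r)
u=np.array([np.cos(-1.4728),np.sin(-1.4728)])
for th in(32,34,36,38,40):
  for dz in (13,16.4,20):
    t=np.radians(th); c=np.array([e[0],e[1]-1.0,e[2]+dz]); ax=np.r_[u*np.cos(t),np.sin(t)]; n=np.r_[-u*np.sin(t),np.cos(t)]
    low=c-65*ax+17*n; lowb=c-65*ax-17*n; up=c+65*ax
    print(th,dz,"side up",proj(K["side"],up).round(1).ravel(),"wrist lowtop",proj(K["wrist"],low).round(1).ravel())
bed=[524.35,-213.67,-1.4728]
print("stop top edge wrist",proj(K["wrist"],bedpts(bed,[[-65,-25,45],[-65,25,45]])).round(1).tolist(),"seated up side",proj(K["side"],bedpts(bed,[[65,0,36]])).round(1))
a=cv2.imread("pics/side7.png")[225:305,320:400]; b=cv2.imread("pics/wrist7.png")[100:200,270:370]
cv2.imwrite("pics/c7.png",np.hstack([cv2.resize(a,(400,400),interpolation=cv2.INTER_CUBIC),cv2.resize(b,(400,400),interpolation=cv2.INTER_CUBIC)]))
```

```text
[ 522.26725306 -196.84631719   86.64421397] [-1.33743749  0.40578662  6.75909269] [-0.28058206  0.24125626 -0.07117474]
131 [(134, np.int64(305), np.int64(339)), (146, np.int64(295), np.int64(353)), (158, np.int64(293), np.int64(353)), (170, np.int64(291), np.int64(354)), (182, np.int64(290), np.int64(354)), (194, np.int64(289), np.int64(355)), (206, np.int64(288), np.int64(355)), (218, np.int64(288), np.int64(356)), (230, np.int64(287), np.int64(356)), (242, np.int64(286), np.int64(358)), (254, np.int64(285), np.int64(358))]
32 13 side up [360.6 276.5] wrist lowtop [321.3 128.7]
32 16.4 side up [360.8 275.6] wrist lowtop [321.3 128.9]
32 20 side up [360.9 274.7] wrist lowtop [321.3 129.2]
34 13 side up [360.4 275.5] wrist lowtop [321.3 130.1]
34 16.4 side up [360.5 274.7] wrist lowtop [321.3 130.3]
34 20 side up [360.7 273.7] wrist lowtop [321.3 130.7]
36 13 side up [360.1 274.6] wrist lowtop [321.3 131.6]
36 16.4 side up [360.2 273.7] wrist lowtop [321.3 131.9]
36 20 side up [360.4 272.8] wrist lowtop [321.3 132.2]
38 13 side up [359.8 273.6] wrist lowtop [321.3 133.2]
38 16.4 side up [359.9 272.7] wrist lowtop [321.3 133.5]
38 20 side up [360.1 271.8] wrist lowtop [321.3 133.9]
40 13 side up [359.5 272.6] wrist lowtop [321.3 134.9]
40 16.4 side up [359.6 271.7] wrist lowtop [321.3 135.3]
40 20 side up [359.8 270.8] wrist lowtop [321.3 135.7]
stop top edge wrist [[273.5, 130.6], [371.1, 130.6]] seated up side [[357.8 269. ]]
```

View pics/c7.png

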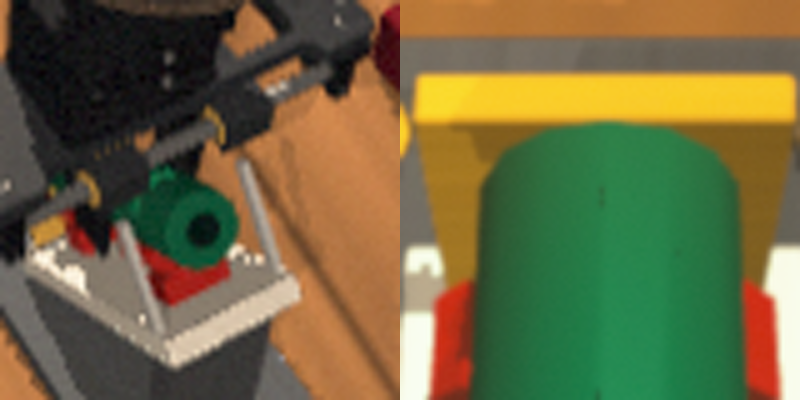

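Both cues put the tube at about 35–36°. The lower end is inside the stop (tube end and stop's top edge both at row ~131), and it still needs a few degrees. Continuing, now reading numbers only.

Emit:
{"api": "carry_out", "payload": {"series": [[0, 0, -0.02, 0], [0, 0, 0, 0], [0, 0, -0.02, 0], [0, 0, 0, 0], [0, 0, 0, 0]]}}

```text
t: 14.2
eef_pos: [522.3, -196.9, 85.4]
tcp_rot: [3.14, 0.001, 1.668]
ft_force: [-4.8, 0.2, 16.4]
opening: 0.35
grip_force: 30.0
```

```bash
cat > chk.py <<'E'
from h import *
im=env.read_camera("wrist"); s=env.state(); g=green(im)[:,200:440]
print(s["eef_pos"].round(2),s["ft_force"].round(1),s["moment"].round(2),"grip",s["grip_force"])
h=cv2.cvtColor(im,cv2.COLOR_RGB2HSV); y=cv2.inRange(h,(20,180,150),(32,255,255))[:,285:360]
print("tube top row",np.nonzero(g)[0].min(),"stop rows",np.nonzero(y)[0].min(),np.nonzero(y)[0].max(),"widths",[(r,np.flatnonzero(g[r]).min()+200,np.flatnonzero(g[r]).max()+200) for r in(150,170,190,210,230)])
sd=env.read_camera("side")[225:305,320:400]; v=cv2.cvtColor(sd,cv2.COLOR_RGB2HSV)[:,:,2]
w=np.zeros_like(v);w[36:60,30:52]=1; p=np.argwhere((v<38)&(w>0)); print("hole px",p[:,::-1].mean(0)+[320,225] if len(p) else None,len(p))
E
python3 chk.py
```

```text
[ 522.27 -196.88   85.38] [-4.4  1.8 15.9] [-0.1   0.75  0.03] grip 29.989899694919586
tube top row 132 stop rows 119 168 widths [(150, np.int64(294), np.int64(353)), (170, np.int64(292), np.int64(353)), (190, np.int64(290), np.int64(354)), (210, np.int64(288), np.int64(355)), (230, np.int64(287), np.int64(356))]
hole px [359.82142857 270.32142857] 28
```

Run:
```python
from h import *
k=env.calibration("wrist"); ks=env.calibration("side")
for bed in ([524.35,-213.67,-1.4728],[525,-217,-1.4728],[524.35,-219,-1.4728]):
    print(bed[1],"stop edge",proj(k,bedpts(bed,[[-65,0,45]])).round(1),"tube low top at upslope 0,3,6,9:",proj(k,bedpts(bed,[[-65+a,0,53] for a in(0,3,6,9)]))[:,1].round(1),"side hole",proj(ks,bedpts(bed,[[65+a,0,36] for a in(0,3,6,9)])).round(1).tolist())
```

```text
-213.67 stop edge [[322.4 130.6]] tube low top at upslope 0,3,6,9: [120.4 125.3 130.3 135.4] side hole [[357.8, 269.0], [358.6, 269.4], [359.3, 269.8], [360.0, 270.1]]
-217 stop edge [[323.  137.3]] tube low top at upslope 0,3,6,9: [127.5 132.4 137.4 142.5] side hole [[358.9, 270.2], [359.6, 270.6], [360.3, 270.9], [361.1, 271.3]]
-219 stop edge [[321.4 141.1]] tube low top at upslope 0,3,6,9: [131.5 136.4 141.4 146.6] side hole [[359.1, 271.1], [359.8, 271.5], [360.5, 271.9], [361.2, 272.2]]
```

Held against the stop's edge (row 130.5), the tube end at row 132 means it lies on both saddles but about 7 mm upslope of the stop. Easing the pressure and sliding it down the slope while held.

Emit:
{"api": "carry_out", "payload": {"series": [[-0.02, 0, 0.02, 0], [-0.002, 0.015, -0.013, 0], [-0.002, 0.015, -0.013, 0], [-0.002, 0.015, -0.013, 0], [0, 0, 0, 0]]}}

```text
t: 14.8
eef_pos: [521.9, -194.7, 83.7]
tcp_rot: [3.139, 0.002, 1.669]
ft_force: [5.4, -0.0, 6.1]
opening: 0.348
grip_force: 30.0
```

```bash
python3 chk.py
```

```text
[ 521.89 -194.7    83.71] [ 5.5 -0.   6.1] [-0.13 -0.7   0.2 ] grip 29.984192848205566
tube top row 133 stop rows 123 172 widths [(150, np.int64(293), np.int64(352)), (170, np.int64(291), np.int64(353)), (190, np.int64(289), np.int64(354)), (210, np.int64(288), np.int64(355)), (230, np.int64(287), np.int64(356))]
hole px [359.32142857 269.82142857] 28
```

Emit:
{"api": "carry_out", "payload": {"series": [[0.008, 0.015, -0.013, 0], [-0.002, 0.015, -0.013, 0], [-0.002, 0.015, -0.013, 0], [0, 0, 0, 0], [0, 0, 0, 0]]}}

```text
t: 15.4
eef_pos: [521.7, -192.4, 81.6]
tcp_rot: [3.14, 0.001, 1.668]
ft_force: [2.2, 0.5, 6.6]
opening: 0.352
grip_force: 30.0
```

```bash
python3 chk.py
```

```text
[ 521.67 -192.35   81.64] [2.7 0.7 6.5] [-0.19 -0.37  0.12] grip 29.992054402828217
tube top row 133 stop rows 128 177 widths [(150, np.int64(294), np.int64(352)), (170, np.int64(291), np.int64(353)), (190, np.int64(289), np.int64(354)), (210, np.int64(288), np.int64(355)), (230, np.int64(287), np.int64(356))]
hole px [358.5 269.5] 28
```

Emit:
{"api": "carry_out", "payload": {"series": [[-0.002, 0.015, -0.013, 0], [0, 0, 0, 0], [-0.002, 0.015, -0.013, 0], [0, 0, 0, 0], [0, 0, 0, 0]]}}

```text
t: 16.0
eef_pos: [521.7, -191.5, 80.9]
tcp_rot: [3.139, 0.002, 1.669]
ft_force: [-0.3, -3.2, 11.4]
opening: 0.354
grip_force: 30.0
```

```bash
python3 chk.py
```

```text
[ 521.64 -191.53   80.92] [ 0.7 -3.7 11.8] [-0.92  0.05  0.11] grip 29.994015097618103
tube top row 133 stop rows 129 178 widths [(150, np.int64(293), np.int64(352)), (170, np.int64(291), np.int64(353)), (190, np.int64(289), np.int64(354)), (210, np.int64(288), np.int64(355)), (230, np.int64(287), np.int64(356))]
hole px [358.36666667 269.36666667] 30
```

Emit:
{"api": "carry_out", "payload": {"series": [[-0.002, 0.015, -0.013, 0], [0, 0, 0, 0], [0, 0, 0, 0], [0, 0, 0, 0], [0, 0, 0, 0]]}}

```text
t: 16.6
eef_pos: [521.7, -191.5, 80.9]
tcp_rot: [3.139, 0.004, 1.669]
ft_force: [-1.9, -8.8, 18.2]
opening: 0.351
grip_force: 30.0
```

```bash
python3 chk.py
```

```text
[ 521.68 -191.55   80.87] [-2.2 -8.1 18.5] [-1.62  0.52  0.1 ] grip 29.996538162231445
tube top row 133 stop rows 129 179 widths [(150, np.int64(292), np.int64(352)), (170, np.int64(290), np.int64(353)), (190, np.int64(289), np.int64(354)), (210, np.int64(288), np.int64(355)), (230, np.int64(287), np.int64(356))]
hole px [358.36666667 269.36666667] 30
```

Firm contact: motion stopped and the force rises along the slope, so the lower end is on the stop. Backing off the pressure, then opening.

Emit:
{"api": "carry_out", "payload": {"series": [[0.002, -0.015, 0.015, 0], [0, 0, 0, 0], [0, 0, 0, 0], [0, 0, 0, 0], [0, 0, 0, 0]]}}

```text
t: 17.2
eef_pos: [521.6, -191.5, 80.9]
tcp_rot: [3.139, 0.002, 1.669]
ft_force: [-0.2, -4.1, 11.6]
opening: 0.35
grip_force: 30.0
```

Emit:
{"api": "carry_out", "payload": {"series": [[0, 0, 0, 0], [0, 0, 0, 0], [0, 0, 0, 0], [0, 0, 0, 0], [0, 0, 0, 0]], "fingers": -0.2}}

```text
t: 17.7
eef_pos: [520.6, -190.4, 79.8]
tcp_rot: [-3.141, -0.0, 1.668]
ft_force: [-1.4, 0.0, -0.2]
opening: 0.595
grip_force: 0.0
```

```bash
python3 chk.py
```

```text
[ 520.63 -190.41   79.9 ] [-0.5  0.1  0.8] [-0.01 -0.09  0.07] grip 0.0
tube top row 136 stop rows 132 182 widths [(150, np.int64(295), np.int64(354)), (170, np.int64(293), np.int64(355)), (190, np.int64(291), np.int64(356)), (210, np.int64(290), np.int64(357)), (230, np.int64(289), np.int64(358))]
hole px [358.36666667 269.36666667] 30
```

Emit:
{"api": "carry_out", "payload": {"series": [[0, 0, 0.1, 0], [0, 0, 0.3, 0], [0, 0, 0.5, 0], [0, 0, 0.6, 0], [0, 0, 0.6, 0]]}}

```text
t: 18.3
eef_pos: [520.5, -190.4, 186.4]
tcp_rot: [-3.141, -0.0, 1.668]
ft_force: [0.2, -0.2, -0.4]
opening: 0.599
grip_force: 0.0
```

Emit:
{"api": "carry_out", "payload": {"series": [[0, 0, 0.6, 0], [0, 0, 0.6, 0], [0, 0, 0.2, 0], [0, 0, 0, 0], [0, 0, 0, 0]]}}

```text
t: 18.8
eef_pos: [520.3, -190.3, 253.9]
tcp_rot: [-3.14, -0.001, 1.668]
ft_force: [-0.1, 0.8, 0.0]
opening: 0.599
grip_force: 0.0
```

Run:
```python
from h import *
V={}
for c in("wrist","side","scene"):
    k=env.calibration(c); im=env.read_camera(c); cv2.imwrite(f"pics/{c}9.png",im[:,:,::-1]); g=green(im)
    n,l,st,ce=cv2.connectedComponentsWithStats(g); print(c,[st[i].tolist() for i in range(1,n) if st[i,4]>60]); V[c]=(k,g,l,st,n)
    bed=[524.35,-213.67,-1.4728]
    a=np.linspace(0,2*np.pi,24)
    for up in(0,3,6):
        P=[[s*65+up,17*np.cos(t),36+17*np.sin(t)] for s in(-1,1) for t in a]
        h=proj(k,bedpts(bed,P)); print(c,up,"pred bbox",h.min(0).round(),h.max(0).round(),"stop edge",proj(k,bedpts(bed,[[-65,0,45]])).round(1) if c=="wrist" else "")
    if c=="wrist":
        hs=cv2.cvtColor(im,cv2.COLOR_RGB2HSV); y=cv2.inRange(hs,(20,180,150),(32,255,255)); 
        for col in(285,300,315,330): 
            r=np.flatnonzero(y[:,col]); q=np.flatnonzero(g[:,col]); print(col,r.min() if len(r) else 0,r.max() if len(r) else 0,q.min() if len(q) else 0,q.max() if len(q) else 0)
print(env.state()["eef_pos"],env.state()["t"],env.state()["ft_force"])
```

```text
wrist [[304, 127, 38, 139, 4622]]
wrist 0 pred bbox [303. 126.] [344. 269.] stop edge [[323.5 130.8]]
wrist 3 pred bbox [303. 128.] [344. 273.] stop edge [[323.5 130.8]]
wrist 6 pred bbox [303. 131.] [344. 276.] stop edge [[323.5 130.8]]
285 128 135 0 0
300 125 147 0 0
315 125 126 128 265
330 125 126 128 265
side [[262, 155, 43, 19, 279], [270, 165, 48, 27, 556], [327, 250, 38, 27, 537]]
side 0 pred bbox [325. 249.] [365. 277.] stop edge 
side 3 pred bbox [325. 249.] [366. 278.] stop edge 
side 6 pred bbox [326. 249.] [367. 278.] stop edge 
scene [[377, 160, 20, 33, 200], [353, 163, 26, 37, 444], [249, 197, 38, 10, 345]]
scene 0 pred bbox [248. 197.] [287. 208.] stop edge 
scene 3 pred bbox [247. 197.] [286. 208.] stop edge 
scene 6 pred bbox [246. 197.] [286. 208.] stop edge 
[ 520.34332747 -190.3038862   253.65743698] 18.95 [0.14811417 0.43901622 0.0755377 ]
```

All three cameras match the predicted seated pose, with the tube end hiding the stop edge. The other two tubes haven't moved and the gripper is clear.

```bash
python3 -c "
from cell import env
print(env.job_done())"
```

```text
the job is handed in; nothing more can be done
None
```

The 34 mm tube is lying in the red saddles with its lower end against the brass stop, set down while still held at about 30 N grip. The job is handed in at about 19 s; no verdict came back.

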